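Turn the eared lid home on the vanity jar

ROBOT

A 6-joint arm with a two-finger parallel gripper is mounted at the origin on the work surface. World frame = base frame: x ahead of the robot, y to its left, z up, the work surface at z = 0. Lengths are in mm, angles in rad, forces in N, time in s.
With the tool pointing down it reaches from about 275 to 825 mm from the base axis. Payload 4.9 kg.
Tool frame: the origin (TCP) lies midway between the tips of the shut fingers; the grasp point (between the pads) lies 19 mm behind it (pinch_z is the distance from the TCP to the grasp point, in mm); z points along the fingers, y is the line along which they close (so a half turn about z gives the same grasp; the last joint's range is limited). The gripper opens to 85 mm and grips with 20 to 120 N. Pads are 22 mm wide; open, the fingers measure 114 mm over their backs; the gripper's body (76 mm by 85 mm) begins 54 mm behind the grasp point. The pads swing forward as they close: fully open they stand 13 mm farther back than shut.
Start: joints at [1.147, 0.326, -0.193, 1.052, 0, 1.437], TCP at [157.162, 527.085, 231.281] pointing down, gripper open.
Joint ranges: [-2.65, 2.65], [-0.97, 1.79], [-1.3, 1.35], [-1.93, 2.1], [-1.47, 1.37], [-3.14, 3.14]. Speed limits (rad/s): [2.57, 2.57, 3.14, 3.14, 3.14, 3.14].

INTERFACE

Orientations are given as [roll, pitch, yaw] about the fixed x, y, z axes, in that order (R = Rz(yaw) Ry(pitch) Rx(roll)).
In Python, from cell import goto, servo_line, set_joints, grip, hold, inverse_kinematics, sense, camera, get_calibration, IKError, hand_in, outline_of, pinpoint, pinch_z gives the robot as it stands. Calls block until the motion is done:
- goto(position, orientation): joint-space move of the TCP to a pose.
- servo_line(position, rotation=None, speed=150): straight line of the TCP; rotation=None keeps the orientation; speed is the mean speed in mm/s.
- set_joints(angles): joint-space move.
- grip(opening): finger opening in mm; the grip force is fixed at half the most; returns when the fingers have stopped.
- hold(seconds).
- inverse_kinematics(position, orientation): joint angles nearest the present ones, or None.
- sense(): the state.
- camera(name): name is "scene" or "top" or "wrist"; returns (picture, depth): 420x560x3 uint8, blue, green, red; 420x560 float32, mm along the optical axis (not along the pixel's ray), 0 where there is no reading.
- get_calibration(name): a dict with "fx", "fy", "cx", "cy" (pixels), "k1" (the pictures are not rectified: a ray, as slopes to the right and down, at radius r is drawn at 1 + k1 r^2 times it, then the intrinsics apply), "R" (3x3) and "t" (3): a world point X has camera coordinates R X + t. Camera axes: x right, y down, z forward; pixel columns grow to the right and rows downward; lengths in mm; the calibration is good to about 2 mm. A picture is of the moment at which its call begins: read the wrist's pose just before it. get_calibration takes no time and is no camera call; for the wrist camera it gives the pose at the moment of the call.
A pose or a line that the arm cannot do raises IKError and nothing moves.
- hand_in(): hands the job in; it is judged then, once.
Trained networks look in the newest picture that a camera, given by its name, has taken for a name from the list of things; names that differ only in an ending like _2 or _b are one class to them, and where a whole thing is asked for, a point or a joint stands for the part that bears it (a point fixed in the world has none). Each returns a list of dicts, best first, with "confidence" (0 to 1); they miss things now and then, are a little off and sometimes report something else, mostly with a low value. They report only what shows in the picture. A call takes as long as a camera call.
- outline_of(camera, label): "mask" (420x560 bool, what is visible of it) and "extent" ([left, top, right, bottom] in pixels, round what is visible of it).
- pinpoint(camera, label): "centre" ([column, row] in pixels: a listed point, or the origin of a listed thing).
The state is a dict: "t": time; "joint_positions": joint angles; "joint_vel": joint speeds; "joint_efforts": joint torques, N m; "tool_pos": TCP position; "ee_rot": TCP orientation; "force": force on the tool from outside, world axes, zero at the start; "wrist_torque": the same for the moment, N m; "finger_gap": finger opening in mm; "grasp_force": force on a finger pad.
Only numpy, scipy, OpenCV 4.12 (cv2) and the standard library are available. Lean on these libraries where they do the work, as an engineer would, in place of code of your own. Each camera call takes 0.05 s, during which the arm holds its last target. There are 200 camera calls.

TASK

Close the white ceramic jar with the purple lid that has two pink ears: set the lid on the jar so that its ears first rest on the rim, about an eighth of a turn away from the two notches, then, without lifting it, turn it under light pressure until the ears drop into the notches and the lid sits fully home. Let go and leave the jar standing; do not ram the lid down, and leave the plain purple lid and the bangle stand where they are.

Things in the scene. Friction and masses are not known exactly. Their poses are not given: they have to be found in the camera images.
- lid: Purple lid to use, 120 g, lying fin up. Disc 66 mm across, 20 mm high; two pink silicone ears at its underside, at either end of its x axis, each 14 mm wide, 8 mm thick, reaching 44 mm from the centre. Grip fin on top: 44 mm long along x (in line with the ears), 14 mm thick along y, from z = 20 to 50 mm. Origin: centre of the underside of disc and ears, z up. A half turn looks the same.
- jar: Loose white ceramic jar, 0.8 kg, 94 mm across, rim top at z = 80 mm, mouth 76 mm across. Origin: centre of underside, z up. Blue rim with two notches, at either end of its x axis: floor at z = 66 mm, 26 mm wide (36 outside). Lid origin is at z = 80 mm with ears on the rim, 66 mm when home, lid x along jar x (either way). Ears drop in within about 8 degrees of that.
- plain_lid: The wrong lid, to be left alone: same purple disc (66 mm across, 20 mm high) and fin (44 x 14 mm, up to z = 50 mm), but with no ears. Origin: centre of the underside.
- bangle_stand: Loose wooden T-shaped stand with a green and an amber glass bangle hanging on its bar, to be left alone: round base 90 mm across, 126 mm high, bar 110 mm long along its y axis. Origin: centre of the underside.

How it is judged (in metres and radians):
On the way, in this order (a step that is already met when the one before it is completed fails the run):
1. the lid is set on the jar's rim with its ears clear of the notches (touching, centred within 15 mm, at rim height, its ears more than 29 degrees from the notches) (horizontal distance between lid and jar below 0.015 m and z of lid in the frame of jar between 0.076 and 0.084 m and angle between the x axis of lid and the x axis of jar, either way round above 0.5 rad and contact force between lid and jar above 0.2 N).
2. the lid is turned towards the notches at rim height, without being lifted off (horizontal distance between lid and jar below 0.015 m and z of lid in the frame of jar between 0.076 and 0.084 m and angle between the x axis of lid and the x axis of jar, either way round between 0.12 and 0.45 rad).
At the end, for the whole second after the job is handed in: The lid sits home in the jar: origin 60 to 71 mm above the jar's underside, centred within 12 mm, ears within 15 degrees of the notches, lid level within 7 degrees, jar upright within 6 degrees and standing on the table, both at rest (horizontal distance between lid and jar below 0.012 m and z of lid in the frame of jar between 0.06 and 0.071 m and angle between the x axis of lid and the x axis of jar, either way round below 0.26 rad and angle between lid's own z axis and vertical below 0.12 rad and angle between jar's own z axis and vertical below 0.1 rad and height (world z) of jar below 0.01 m and linear speed of each of lid, jar below 0.02 m/s); the robot touches nothing.
It fails at once if the lid was rammed onto the jar (contact force over 100 N) (contact force between lid and jar above 100 N).
It fails at once if the plain lid was moved more than 20 mm (distance of plain_lid from where it was at the start of the episode above 0.02 m).
It fails at once if the bangle stand was moved more than 20 mm or tipped over (distance of bangle_stand from where it was at the start of the episode above 0.02 m or angle between bangle_stand's own z axis and vertical above 0.3 rad).
It also fails if it takes over 48 s, if anything falls off the work surface, if the arm or the gripper's body presses on something with over 40 N, if the wrist force passes 120 N, or if a joint passes its speed limit or range.

## Working session

There is one attempt and no reset: what is moved stays moved. The work goes in short steps, each a Python script; the robot and the scene stay as the last script left them, time stands still between calls to the robot, and variables do not carry over. Pictures are saved under pics/ and viewed, at most 10 in all, crops included, and the job is handed in when it is done.

```bash
mkdir -p pics
cat > h.py <<'E'
import numpy as np, cv2
from cell import *
def ray_pts(name,cal,uv,depth=None,z=None):
    uv=np.asarray(uv,float).reshape(-1,2)
    d=np.stack([(uv[:,0]-cal['cx'])/cal['fx'],(uv[:,1]-cal['cy'])/cal['fy']],1)
    s=d.copy()
    for _ in range(20): s=d/(1+cal['k1']*(s**2).sum(1,keepdims=True))
    r=np.c_[s,np.ones(len(s))]
    R=np.array(cal['R']);t=np.array(cal['t'])
    if depth is not None: return (r*np.asarray(depth).reshape(-1,1)-t)@R
    c=-R.T@t; w=r@R
    return c+w*((z-c[2])/w[:,2])[:,None]
def cloud(name,dep,mask,cal):
    v,u=np.nonzero(mask&(dep>0))
    return ray_pts(name,cal,np.c_[u,v],dep[v,u]),np.c_[u,v]
E
python3 - <<'E'
from h import *
print(sense())
ims=[]
for n in ["top","scene"]:
    im,d=camera(n);c=get_calibration(n)
    cv2.imwrite(f'pics/{n}0.png',im);np.savez(f'{n}0.npz',im=im,d=d)
    print(n,np.round(-np.array(c['R']).T@c['t']))
    for l in ["lid","jar","plain_lid","bangle_stand"]:
        for o in outline_of(n,l)[:2]:
            P,_=cloud(n,d,o['mask'],c)
            print(l,round(o['confidence'],2),o['extent'],np.round(np.median(P,0)),np.round(P.min(0)),np.round(P.max(0)))
        for o in pinpoint(n,l)[:2]: print('  pin',round(o['confidence'],2),o['centre'],np.round(ray_pts(n,c,o['centre'],z=0)))
E
```

```text
{'t': 0.0, 'joint_positions': array([ 1.14678155e+00,  3.26948242e-01, -1.93584931e-01,  1.05199126e+00,
        1.91959317e-05,  1.43660413e+00]), 'joint_vel': array([ 1.87828238e-04,  1.83356845e-03,  1.64740068e-04,  6.82636330e-04,
       -2.57415548e-03,  5.61331257e-06]), 'joint_efforts': array([ 1.85971062e-04, -4.43399298e+01,  2.62441152e+01,  1.54434488e-02,
       -2.63340871e-05,  5.55184229e-06]), 'tool_pos': array([156.91950024, 526.53654252, 230.49905883]), 'ee_rot': array([-3.13988265e+00, -2.50225784e-04,  2.85176985e+00]), 'force': array([ 0.2052861 , -0.52932085,  0.23598169]), 'wrist_torque': array([ 0.0019282 , -0.01529261,  0.02752242]), 'grasp_force': 0.0, 'finger_gap': 85.11660912287435}
top [479.  34. 972.]
lid 0.62 [395.6, 207.4, 425.8, 236.8] [ 512. -254.   20.] [ 482. -304.   -4.] [ 544. -215.   53.]
lid 0.19 [333.6, 158.6, 365.3, 182.8] [ 639. -101.   21.] [ 610. -138.   -2.] [676. -71.  54.]
  pin 0.87 [414.1, 222.7] [[ 510. -268.    0.]]
  pin 0.17 [345.6, 172.0] [[638. -97.   0.]]
jar 0.63 [226.1, 189.6, 266.5, 231.2] [539. 150.  15.] [490. 100.  -0.] 
[... 396 characters left out ...]
.7, 192.5, 315.5] [ 520. -269.   19.] [ 483. -304.   -2.] [ 547. -214.   51.]
  pin 0.63 [170.6, 298.9] [[ 513. -258.    0.]]
  pin 0.57 [275.3, 269.5] [[642. -96.   0.]]
jar 0.94 [267.5, 152.7, 307.7, 203.1] [546. 123.  52.] [485.  97.  -3.] [587. 293.  81.]
  pin 0.84 [288.0, 191.0] [[535. 155.   0.]]
plain_lid 0.69 [255.8, 247.0, 292.1, 286.1] [ 650. -116.   18.] [ 599. -138.   -4.] [677. -35.  51.]
  pin 0.71 [274.2, 269.1] [[640. -96.   0.]]
bangle_stand 0.65 [336.4, 108.9, 375.9, 162.8] [612. 386.  16.] [566. 343.  -3.] [654. 538. 127.]
bangle_stand 0.51 [148.2, 273.2, 187.4, 315.0] [ 520. -269.   18.] [ 462. -305.   -6.] [ 548. -198.   51.]
  pin 0.56 [352.7, 156.5] [[609. 384.   0.]]
```

Run:
```python
from h import *
from scipy.spatial.transform import Rotation as Ro
s=sense();c=get_calibration("wrist")
cp=-np.array(c['R']).T@c['t']; RT=Ro.from_euler('xyz',s['ee_rot']).as_matrix()
print('cam in tool',RT.T@(cp-s['tool_pos']),'axis in tool',RT.T@np.array(c['R'])[2],c['fx'])
out=[]
for n,xy,z,lab in [("jar",(536,150),280,"jar"),("lid",(511,-260),230,"lid")]:
    yaw=np.arctan2(xy[1],xy[0])+np.pi/2
    best=None
    for y in (yaw,yaw+np.pi):
        q=inverse_kinematics([xy[0],xy[1],z],[np.pi,0,y])
        print(n,y,q)
        if q is not None and (best is None or abs(q[5])<abs(best[1][5])): best=(y,q)
    Rt=Ro.from_euler('xyz',[np.pi,0,best[0]]).as_matrix()
    off=Rt@(RT.T@(cp-s['tool_pos'])); ax=Rt@(RT.T@np.array(c['R'])[2])
    # shift so that the optical axis hits the thing at z=60
    sh=off-ax*((z+off[2]-60)/ax[2]); p=[xy[0]-sh[0],xy[1]-sh[1],z]
    try: goto(p,[np.pi,0,best[0]])
    except IKError as e: print('ik',p); goto([*xy,z],[np.pi,0,best[0]])
    hold(.3)
    cal=get_calibration("wrist");im,d=camera("wrist")
    np.savez(f'w_{n}.npz',im=im,d=d,**cal); out.append(im)
    for o in outline_of("wrist",lab)[:2]:
        P,_=cloud('w',d,o['mask'],cal); print(lab,o['confidence'],o['extent'],np.round(np.median(P,0)),np.round(P.min(0)),np.round(P.max(0)))
    for o in pinpoint("wrist",lab)[:2]: print(o['confidence'],o['centre'],ray_pts('w',cal,o['centre'],z=0))
    print(sense()['t'],sense()['tool_pos'])
cv2.imwrite('pics/wrist0.png',cv2.resize(np.hstack(out),None,fx=.71,fy=.71))
```

```text
cam in tool [ 8.25827822e+01  8.36642228e-02 -1.42410865e+02] axis in tool [-3.23457663e-01  2.82620038e-05  9.46242643e-01] 345.6386363788324
jar 1.8436666215779927 [ 0.14024885  0.31186586 -0.08721423  1.17171623  0.          1.43817488]
jar 4.9852592751677856 [ 0.14024885  0.31186586 -0.08721423  1.17171623  0.         -1.70341777]
jar 0.61 [235.5, 170.3, 321.6, 270.5] [541. 137.  45.] [490.  61.  -2.] [606. 194.  82.]
0.63 [278.6, 202.3] [[538.6557736 149.2612028   0.       ]]
3.175 [524.68631528 189.9715389  279.99550412]
lid 1.1001285523094229 [-0.59939314  0.37022604 -0.13169295  1.06887733  0.          1.44207096]
lid 4.241721205899216 [-0.59939314  0.37022604 -0.13169295  1.06887733  0.         -1.6995217 ]
lid 0.91 [247.9, 159.5, 309.1, 235.1] [ 517. -254.   20.] [ 481. -303.   -1.] [ 545. -215.   52.]
0.9 [275.7, 198.5] [[ 510.75811564 -258.12443014    0.        ]]
5.2083 [ 522.01850227 -238.11534755  230.05510121]
```

View pics/wrist0.png

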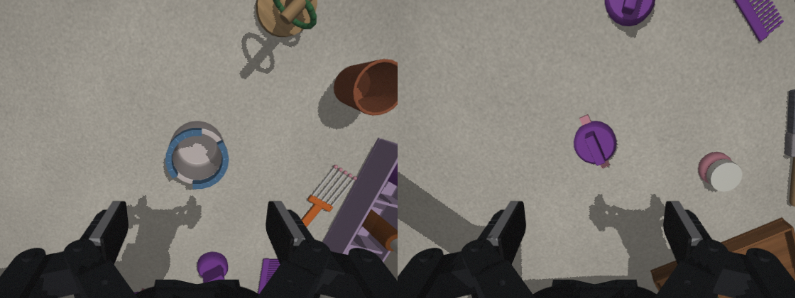

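```bash
cat > meas.py <<'E'
from h import *
from scipy.optimize import least_squares
def fitc(P):
    r=least_squares(lambda p:np.hypot(P[:,0]-p[0],P[:,1]-p[1])-p[2],[*P[:,:2].mean(0),43],loss='soft_l1')
    return r.x
def jar(im,d,cal,xy=(537,150)):
    P,uv=cloud('',d,np.ones(d.shape,bool),cal); px=im[uv[:,1],uv[:,0]].astype(float)
    near=np.hypot(P[:,0]-xy[0],P[:,1]-xy[1])<75
    blue=near&(px[:,0]>px[:,2]*1.35)&(P[:,2]>60)
    rim=blue&(abs(P[:,2]-80)<4)
    # project blue pixels on plane z=80 (sub-depth noise), fit ring
    Q=ray_pts('',cal,uv[rim],z=80)
    c=None
    # ring: inner 38, outer 47 -> fit centre by occupancy
    def cost(p):
        r=np.hypot(Q[:,0]-p[0],Q[:,1]-p[1]); return np.maximum(0,38-r)+np.maximum(0,r-47)+.15*(r-42.5)
    c=least_squares(cost,Q[:,:2].mean(0),loss='soft_l1').x
    a=np.arctan2(Q[:,1]-c[1],Q[:,0]-c[0])
    h=np.histogram(np.degrees(a)%360,72,(0,360))[0]
    # notch axis: minimise blue points inside a band of half-width 13 along the axis
    th=np.radians(np.arange(0,180,.5))
    dx,dy=Q[:,0]-c[0],Q[:,1]-c[1]
    n=np.array([np.exp(-(( -dx*np.sin(t)+dy*np.cos(t))/9)**4).sum() for t in th])
    k=np.argsort(n)[:15]
    ang=.5*np.angle(np.exp(2j*th[k]).mean())
    print('jar n',len(Q),'c',np.round(c,1),'rimz',np.round(np.median(P[rim,2]),1),'ang',np.round(np.degrees(ang),1)); print(h)
    return c,ang
def lid(im,d,cal,xy=(511,-259),z0=0):
    P,uv=cloud('',d,np.ones(d.shape,bool),cal); px=im[uv[:,1],uv[:,0]].astype(float)
    near=np.hypot(P[:,0]-xy[0],P[:,1]-xy[1])<60
    fin=near&(P[:,2]>z0+44)&(P[:,2]<z0+56)
    F=P[fin][:,:2]; r=cv2.minAreaRect(F.astype(np.float32))
    w=np.linalg.eigh(np.cov(F.T))[1][:,1]
    print('fin n',len(F),np.round(F.mean(0),1),'z',np.round(np.median(P[fin,2]),1),'ang',np.round(np.degrees(np.arctan2(w[1],w[0]))%180,1),'rect',np.round(r[0],1),np.round(r[1],1),round(r[2],1))
    b,g,rd=px.T
    pink=near&(rd>b*1.12)&(rd>g*1.2)&(rd>90)&(P[:,2]<z0+14)
    if pink.sum()>4:
        E=P[pink][:,:2]; print('pink',len(E)); c=F.mean(0)
        s=(E-c)@w; A,B=E[s>0].mean(0) if (s>0).any() else None,E[s<0].mean(0) if (s<0).any() else None
        print(A,B, np.degrees(np.arctan2(*(A-B)[::-1]))%180 if A is not None and B is not None else '')
    disc=near&(abs(P[:,2]-z0-20)<4)&(b>g*1.3)
    print('disc',len(P[disc]),np.round(P[disc][:,:2].mean(0),1),'circ',cv2.minEnclosingCircle(P[disc][:,:2].astype(np.float32)))
E
python3 - <<'E'
from meas import *
w=np.load('w_jar.npz');jar(w['im'],w['d'],{k:w[k] for k in w.files})
t=np.load('top0.npz');ct=get_calibration('top');jar(t['im'],t['d'],ct)
w=np.load('w_lid.npz');lid(w['im'],w['d'],{k:w[k] for k in w.files})
lid(t['im'],t['d'],ct)
wj=np.load('w_jar.npz');wl=np.load('w_lid.npz')
cv2.imwrite('pics/crop.png',np.hstack([cv2.resize(wj['im'][150:290,200:350],(400,373)),cv2.resize(wl['im'][140:250,225:343],(400,373))]))
# clutter heights around jar in top view
P,_=cloud('',t['d'],np.ones(t['d'].shape,bool),ct)
k=(np.hypot(P[:,0]-537,P[:,1]-150)<170)&(np.hypot(P[:,0]-537,P[:,1]-150)>60)&(P[:,2]>20);print(k.sum(),P[k].min(0) if k.any() else'',P[k].max(0) if k.any() else '')
E
```

```text
jar n 1609 c [537.3 147.3] rimz 79.7 ang 75.5
[28 24 28 24 26 26 27 27 30 29 26  0  0  0  0  0  0  0  0 22 38 35 37 34
 33 31 33 31 32 32 29 32 28 30 28 30 27 27 23 34 28 30 28 31 27 32 26  1
  0  0  0  0  0  0  0 16 24 32 29 28 29 27 31 28 29 29 27 26 29 27 26 28]
jar n 291 c [536.5 146.2] rimz 80.7 ang 76.0
[3 6 4 5 6 4 6 6 7 5 2 0 0 0 0 0 0 0 0 2 6 6 5 5 5 6 5 5 7 5 6 4 5 6 5 6 4
 7 6 7 6 4 6 6 6 4 4 0 0 0 0 0 0 0 0 1 5 6 5 6 6 5 5 7 5 5 6 5 5 5 5 6]
fin n 622 [ 513.5 -258.2] z 49.5 ang 86.2 rect [ 513.  -259.2] [44.1 14.2] 86.2
pink 232
[ 515.55308758 -220.74171181] [ 510.44272143 -299.4111499 ] 86.2832886198173
disc 1755 [ 514.9 -255.7] circ ((513.0396118164062, -258.9224853515625), 31.581308364868164)
fin n 107 [ 512.4 -258. ] z 50.4 ang 85.1 rect [ 512.4 -258.2] [40.2 13.8] 85.3
pink 47
[ 515.16730798 -221.51771051] [ 509.80588433 -299.22093246] 86.05291981189701
disc 356 [ 511.9 -256.2] circ ((511.72833251953125, -258.32012939453125), 31.215517044067383)
0
```

View pics/crop.png

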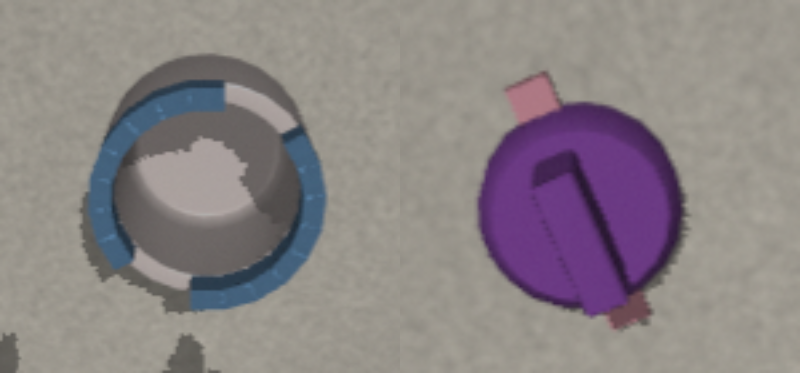

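Run:
```python
from h import *
rad=np.radians
L=[513,-259]; J=[537,147]; y=rad(266.2-360)
goto([*L,100],[np.pi,0,y]); servo_line([*L,25],speed=120)
print(sense()['tool_pos'],sense()['force'])
grip(8); s=sense(); print('gap',s['finger_gap'],s['grasp_force'],s['tool_pos'],s['force'],s['t'])
servo_line([*L,150],speed=150)
goto([*J,150],[np.pi,0,rad(300.5-360)]); 
servo_line([*J,115],speed=100); hold(.3)
s=sense(); print('gap',s['finger_gap'],s['tool_pos'],np.degrees(s['ee_rot']),s['force'],s['t'],s['joint_positions'])
im,d=camera("scene");c=get_calibration("scene");np.savez('s1.npz',im=im,d=d)
cv2.imwrite('pics/s1.png',cv2.resize(im[90:230,210:380],(680,560)))
im,d=camera("wrist");cv2.imwrite('pics/w1.png',im)
```

```text
[ 513.4157508  -259.25656305   25.46175011] [ 0.71002922  0.01745275 -0.14399308]
gap 12.51066681707536 59.114524126052856 [ 513.30179051 -259.16879441   25.37065659] [-0.05258885 -0.29179529  3.34837909] 9.6333
gap 13.042610513189517 [537.40988997 147.07419726 115.58141099] [-1.79945578e+02 -2.42551949e-02 -5.94954175e+01] [ 0.71127208  0.47029529 -1.3758196 ] 12.925 [ 1.34660776e-01  4.41618531e-01 -3.38113573e-01  7.90024549e-01
 -2.23722138e-05 -1.96854117e+00]
```

View pics/s1.png

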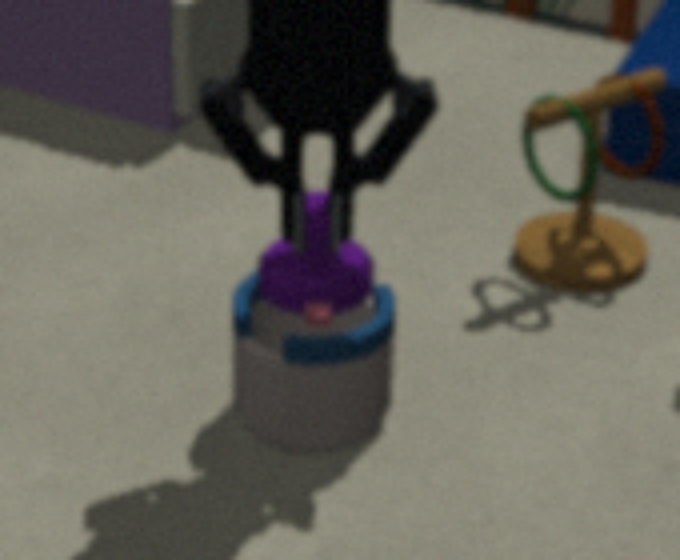

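View pics/w1.png

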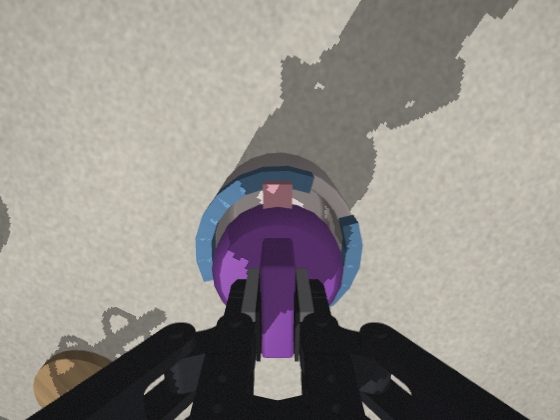

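```bash
cat >> h.py <<'E'
def fz(n=4):
    v=[]
    for _ in range(n): hold(.02); v.append(sense()['force'][2])
    return np.mean(v)
E
python3 - <<'E'
from h import *
J=[537,147]
f0=fz(8); z=107.5; servo_line([*J,z],speed=40)
log=[]
while z>100:
    f=fz()-f0; log.append((z,round(f,2),round(sense()['tool_pos'][2],2)))
    if f>2.0: break
    z-=.5; servo_line([*J,z],speed=10)
print(f0,log,sense()['t'],sense()['force'],sense()['wrist_torque'])
E
```

```text
-0.928076745439766 [(107.5, np.float64(-0.04), np.float64(107.26)), (107.0, np.float64(0.13), np.float64(107.09)), (106.5, np.float64(0.46), np.float64(106.5)), (106.0, np.float64(-0.09), np.float64(105.98)), (105.5, np.float64(-0.19), np.float64(105.49)), (105.0, np.float64(4.71), np.float64(105.37))] 15.1417 [-1.27255539  0.14290183  3.89637413] [-0.09293161  0.32789162  0.02956349]
```

Run:
```python
from h import *
J=[537,147]; f0=-.93; z=105.1; a=-59.5; log=[]
zt=sense()['tool_pos'][2]
while a>-96:
    a=max(a-4,-96)
    servo_line([*J,z],[np.pi,0,np.radians(a)],speed=30); s=sense(); f=fz()-f0
    log.append((a,z,round(f,2),round(s['tool_pos'][2],2),round(s['wrist_torque'][2],3)))
    if f>5: z+=.15
    elif f<1.5: z-=.2
    if s['tool_pos'][2]<103.5: break
for l in log: print(*l)
s=sense();print(s['t'],np.degrees(s['ee_rot']),s['tool_pos'])
c=get_calibration("top");im,d=camera("top");np.savez('t2.npz',im=im,d=d)
im,d=camera("wrist");cv2.imwrite('pics/w2.png',im);c=get_calibration("wrist")
from meas import *; jar(im,d,c)
```

```text
-63.5 105.1 4.99 105.36 -0.084
-67.5 105.1 4.93 105.34 -0.126
-71.5 105.1 5.47 105.34 -0.125
-75.5 105.25 5.73 105.35 -0.089
-79.5 105.4 4.95 105.33 -0.165
-83.5 105.4 4.81 105.33 -0.165
-87.5 105.4 4.47 105.33 -0.088
-91.5 105.4 3.77 105.27 -0.098
-95.5 105.4 0.34 104.83 -0.003
-96 105.2 0.06 105.03 0.012
18.3083 [ 1.79987419e+02 -3.58324937e-03 -9.59723571e+01] [536.90990034 146.99045137 105.10522178]
jar n 5130 c [537.8 145.7] rimz 79.9 ang 75.0
[111 110 104  95  92  82  72  68  17   0   0   0   0   0   0   0   0   0
   0   0   0   0   0   0   0  47  72  74  88  93 101 108 113 113 108 116
 116 109 110 112 109 113 113 123 131 133 118   2   0   0   0   0   0   0
   0 118 137 137 134 130 130 124 121 115 113 117 115 112 113 116 109 116]
```

View pics/w2.png

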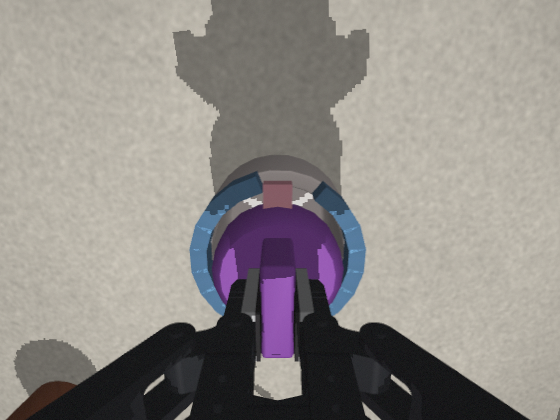

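Run:
```python
from h import *
J=[537.2,146.6]; f0=-.93; a=np.radians(-104.3); log=[]
servo_line([*J,104.5],[np.pi,0,a],speed=15); print(fz()-f0)
z=104.5
while z>89:
    z-=1.5 if z>94 else .5
    servo_line([*J,z],speed=20); f=fz()-f0; s=sense(); log.append((z,round(f,2),round(s['tool_pos'][2],2)))
    if f>2.5: break
for l in log: print(*l)
print(sense()['t'],sense()['force'],sense()['wrist_torque'])
```

```text
0.07019989041450891
103.0 -0.18 102.94
101.5 0.27 101.43
100.0 -0.66 99.95
98.5 -0.16 98.49
97.0 -0.16 96.95
95.5 0.03 95.45
94.0 0.16 93.97
93.5 -0.51 93.47
93.0 -0.3 92.98
92.5 0.0 92.46
92.0 0.04 91.98
91.5 -0.09 91.48
91.0 5.08 91.37
22.8833 [-2.26584683 -1.18436478  4.6156407 ] [-0.08748432  0.34643482 -0.03890201]
```

Contact is at TCP z 91.4, the expected home height. I'll release, retreat and check.

Run:
```python
from h import *
s=sense();p=s['tool_pos']
servo_line([p[0],p[1],91.3],speed=10)
grip(60); p=sense()['tool_pos']; print(sense()['finger_gap'])
servo_line([p[0],p[1],240],speed=120)
servo_line([p[0]-5,p[1]+42,270],speed=120); hold(.3)
from meas import *
c=get_calibration("wrist");im,d=camera("wrist");cv2.imwrite('pics/w3.png',im[100:320,160:400])
jar(im,d,c);lid(im,d,c,(537,147),66)
c=get_calibration("top");im,d=camera("top");jar(im,d,c);lid(im,d,c,(537,147),66)
for l in ("plain_lid","bangle_stand"): print(l,[(o['confidence'],o['centre']) for o in pinpoint("top",l)[:2]])
s=sense();print(s['t'],s['force'],s['tool_pos'])
```

```text
60.02530704496178
jar n 2028 c [538.  146.4] rimz 79.8 ang 75.0
[38 36 36 37 38 40 33 38 37 35 30  0  0  0  0  0  0  0  0 18 35 37 38 35
 34 35 35 35 34 35 33 34 33 37 38 33 37 34 36 36 37 42 35 38 38 37 26  0
  0  0  0  0  0  0  0 35 38 38 40 40 36 40 40 40 38 40 39 38 40 38 37 38]
fin n 840 [537.5 145.2] z 115.6 ang 75.7 rect [537.7 145.7] [43.7 14.1] 75.8
pink 318
[547.84146527 183.82485316] [528.25497646 109.2061769 ] 75.2923524624323
disc 2477 [536.5 143.8] circ ((537.1463623046875, 145.86767578125), 32.04130935668945)
jar n 288 c [536.5 146.2] rimz 80.5 ang 76.5
[3 5 4 5 5 4 6 6 7 5 2 0 0 0 0 0 0 0 0 2 6 6 5 5 5 6 5 6 7 5 6 5 5 6 5 6 3
 7 4 6 6 5 5 5 6 5 5 0 0 0 0 0 0 0 0 1 7 6 4 7 6 5 5 7 5 5 6 4 5 5 5 5]
fin n 120 [537.9 145.8] z 116.5 ang 75.3 rect [537.9 146.1] [43.9 13.9] 74.7
pink 57
[547.23794452 183.48485538] [528.30214122 109.24863273] 75.69041426426489
disc 443 [537.8 144.8] circ ((537.7843017578125, 146.0559844970703), 32.401065826416016)
plain_lid [(0.85, [345.8, 172.0])]
bangle_stand []
26.1167 [-0.42742055 -0.2551119   0.08515276] [532.35313884 188.40680599 269.92456033]
```

View pics/w3.png

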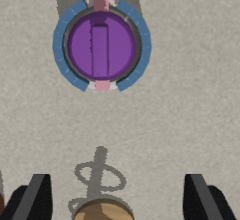

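The picture shows the lid centred in the jar at about (102,43), with its ears in both notches at (102,5) and (102,85). The fin top is at z ≈ 116 mm, so the lid is home, and the gripper is clear of everything.

```bash
python3 -c "
from cell import *
print(hand_in())"
```

```text
the job is handed in; nothing more can be done
None
```

The jar is closed and the job is handed in: the eared lid was set on the rim about 45° off, turned under roughly 5 N, and lowered fully home once the ears were over the notches, then released; my pre-hand-in check showed it centred with the jar standing and the plain lid unmoved, the bangle stand was not re-detected but was never approached, and no verdict came back.

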